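Fit the splined operating lever to a valve stem and shut the valve

ROBOT

A 7-joint arm with a two-finger parallel gripper is mounted at the origin on a cart in front of the work surface, level with it; the furniture and walls round the work are solid. World frame = base frame: x ahead of the robot, y to its left, z up, the work surface at z = 0. Lengths are in m, angles in rad, forces in N, time in s.
With the tool pointing down it reaches from about 0.4 to 0.85 m from the base axis. Payload 4.5 kg.
Tool frame: the origin (TCP) lies midway between the tips of the shut fingers; the grasp point (between the pads) lies 19 mm behind it (manip.tcp_to_grasp is the distance from the TCP to the grasp point, in m); z points along the fingers, y is the line along which they close (so a half turn about z gives the same grasp; the last joint's range is limited). The gripper opens to 85 mm and grips with 20 to 120 N. Pads are 22 mm wide; open, the fingers measure 114 mm over their backs; the gripper's body (76 mm by 85 mm) begins 54 mm behind the grasp point. The pads swing forward as they close: fully open they stand 13 mm farther back than shut.
Start: joints at [1.383, 0.689, -0.195, 1.565, 0.157, 0.902, -0.215], TCP at [0.138, -0.61, 0.231] pointing down, gripper open.
Joint ranges: [-3.01, 3.01], [-0.46, 2.08], [-1.47, 1.51], [0.13, 2.56], [-1, 4.14], [0.04, 2.09], [-2.66, 2.66]. Speed limits (rad/s): [2.57, 2.57, 3.14, 3.14, 3.14, 3.14, 3.14].

INTERFACE

Orientations are given as a unit quaternion [w, x, y, z].
In Python, from plant import status, eyes, manip gives the robot as it stands.
- The arm moves only by the tool apply_moves, never from a script. Its argument "plan" is one flat list of numbers, 6 for each row, row after row: the shift along the world's x, y, z in cm, then the turn, a rotation vector about the world's x, y, z in rad. A call has 1 to 12 rows; each row shifts and turns the commanded pose from where the row before left it; what a row does not reach is not made up. A row lasts 1/12 s, in which the tool goes at most 41.7 mm and 7.16 degrees, less where a joint would pass 70% of its speed; a pose out of reach is approached as far as the arm can. A call is refused whole if a number of a shift passes 4.17 or a number of a turn 0.125, either way. A call with a gripper value outside its range is refused whole. "claw" is the finger opening in cm, from 0 to 8.54, set as the call begins (left out, the last holds). The fingers move at their own pace and stop on an object; "newtons" is the grip in N (left out, the last holds). Time passes only in rows, so rows that do not move let the fingers close. It gives the time, the measured TCP pose, the force, the opening and the grip force at its end, in the units of the state.
- status.state(): the state, without advancing time (a new reading comes with each control period).
- eyes.get_image(name): name is "scene" or "side" or "wrist"; returns a dict with "img" (384x512x3 uint8, red, green, blue), "camera_matrix" (3x3 intrinsics, pixels), "extrinsics" (4x4, takes a point from camera to world coordinates). Camera axes: x right, y up, looking along -z (the intrinsics and any distortion apply to the point x, -y, -z); pixel columns grow to the right and rows downward; lengths in m; the calibration is good to about 2 mm. A picture is of the moment at which its call begins. There is no depth.
- manip.hand_in(): hands the job in; it is judged then, once.
The state is a dict: "time": time; "joint_positions": joint angles; "qvel": joint speeds; "tau": joint torques, N m; "tool_pos": TCP position; "ee_rot": TCP orientation; "force": force on the tool from outside, world axes, zero at the start; "moment": the same for the moment, N m; "width": opening from 0.0 (shut) to 1.0 (fully open); "finger_force": force on a finger pad.
Only numpy, scipy, OpenCV 4.12 (cv2) and the standard library are available. Lean on these libraries where they do the work, as an engineer would, in place of code of your own. Each camera call takes 0.05 s, during which the arm holds its last target. There are 200 camera calls.

TASK

Fit the loose operating lever onto the valve's splined stem: feel for the one position in which the splines let it on, and slide the boss down until it sits fully home on the stem's collar. Then swing the lever clockwise (seen from above) until the valve is fully shut against its stop, and let go. Use light hand force throughout, never forcing the lever on the stem or the stop, and leave the other things on the bench where they are.

Things in the scene. Friction and masses are not known exactly. Their poses are not given: they have to be found in the camera images.
- lever: Loose steel lever lying flat, right of the valve. Origin: centre of its boss's underside; z up the bore, x along the arm. Boss 52 mm across, 28 mm high, with two flats 48 mm apart (facing lever +y and -y, 20 mm wide) to grip from above. Arm 26 to 20 mm wide, 10 mm thick, level with the boss's underside, 157 mm long. 0.3 to 0.5 kg, centred about 20 mm out along the arm.
- lever_bore (a point): Centre of the upper end of the lever's through bore, 28 mm above the lever's origin. The bore is 29.8 mm wide with five straight slots 8.8 mm wide and 36 mm across, 60 degrees apart; the sixth slot, on the arm's side (lever +x), is left uncut, so the lever fits the stem in one position only. On the stem it has 0.9 mm of play all round, 3 degrees either way in rotation.
- lever_eye (a point): Centre of the upper rim of the 14 mm hole drilled in the far end of the lever's arm: 140 mm from the bore's axis along lever x, 13 mm above its underside.
- valve: Quarter-turn valve, green cast body with an upright steel stem, fixed on the bench. Flanges 150 mm across, 165 mm face to face along its x (the pipe); only the stem stands higher than 162 mm. Origin on the bench under the stem. Open, the lever's arm points along valve +x; 90 degrees clockwise (from above) is the stop: shut, the arm points along valve -y.
- valve_seat (a point): Centre of the top face of the stem's collar (47 mm across), on which the lever's boss must come to sit: on the stem's axis, 165 mm above the bench. Axes as the valve's: they do not turn with the stem. Turning the stem takes about 0.25 N m and it stays where it is left; rubbing its end with less than 12 N does not turn it.
- stem_end (a point): Top of the stem's splines, on its axis, 28 mm above the collar. Splines: 28 mm core, 34 mm over five keys 7 mm wide; the lever's arm must point where the sixth is missing. Above: a 27.4 mm threaded end, 14 mm long, its top 4 mm chamfered at 45 degrees. The gap points 6 to 52 degrees clockwise of valve +x (part open); not measured (axes here are the valve's): find it by feel or eye.
- paint_marker: Bystander: paint marker, 131 mm long, lying beyond the work.
- tape_measure: Bystander: tape measure, 84 x 32 mm and 65 mm high, left of the valve.
- spanner_13: Bystander: small combination spanner, 170 mm long, lying flat at the right.
Not all that is in view belongs to the job. Of the things shaped like the lever, the steel one is meant.

How it is judged:
By the outcome, as a careful person would: the job done as asked, in the order asked, and still so for the second after the job is handed in, with the robot touching nothing.
It also fails if it takes over 69 s, if anything falls off the work surface, if the arm or the gripper's body presses on something with over 40 N, if the wrist force passes 120 N, or if a joint passes its speed limit or range.

## Working session

There is one attempt and no reset: what is moved stays moved. The work goes in short steps, Python scripts to look and compute and a tool call to move; the robot and the scene stay as the last step left them, time stands still between calls to the robot, and variables do not carry over. Pictures are saved under pics/ and viewed, at most 10 in all, crops included, and the job is handed in when it is done.

Besides the shell and the picture viewer there is one more tool, called after ">>>" by a JSON object that holds its "fn" and its "kwargs", one argument or row to a line. apply_moves: Moves the arm, as the interface text tells. Its arguments: {"type":"object","properties":{"plan":{"type":"array"},"claw":{"type":"number"},"newtons":{"type":"number"}},"required":["plan"]}

```bash
mkdir -p pics; ls
cat > h.py <<'E'
import numpy as np, cv2
from plant import status, eyes, manip
from scipy.spatial.transform import Rotation as R
def grab(n):
    d=eyes.get_image(n); return d['img'],np.array(d['camera_matrix']),np.array(d['extrinsics']),d
def ray(K,E,u,v):
    c=np.array([(u-K[0,2])/K[0,0],-(v-K[1,2])/K[1,1],-1.]); return E[:3,3],E[:3,:3]@c
def onz(K,E,u,v,z):
    o,d=ray(K,E,u,v); return o+d*(z-o[2])/d[2]
def proj(K,E,p):
    c=E[:3,:3].T@(np.array(p)-E[:3,3]); return K[0,0]*c[0]/-c[2]+K[0,2], K[1,1]*c[1]/c[2]+K[1,2]
def tri(a,b):
    A=[];B=[]
    for o,d in (a,b):
        d=d/np.linalg.norm(d);P=np.eye(3)-np.outer(d,d);A.append(P);B.append(P@o)
    return np.linalg.lstsq(np.vstack(A),np.hstack(B),rcond=None)[0]
def st():
    s=status.state(); q=s['ee_rot']; r=R.from_quat([q[1],q[2],q[3],q[0]]).as_matrix()
    print('t',s['time'],'p',np.round(s['tool_pos'],4),'y',np.round(r[:,1],3),'z',np.round(r[:,2],3),'F',np.round(s['force'],1),'M',np.round(s['moment'],2),'w',round(s['width'],3),'ff',s['finger_force'])
    return s
E
python3 - <<'E'
from h import *
ims=[]
for n in ['scene','side','wrist']:
    i,K,E,d=grab(n); cv2.imwrite(f'pics/{n}0.png',i[:,:,::-1]); print(n,[k for k in d],np.round(K,1).tolist(),np.round(E,3).tolist())
    np.savez(f'{n}0.npz',i=i,K=K,E=E); ims.append(i)
    if 'distortion' in d: print(d['distortion'])
cv2.imwrite('pics/both0.png',cv2.resize(np.hstack(ims[:2]),(800,300))[:,:,::-1])
st()
E
```

```text
pics
scene ['img', 'camera_matrix', 'extrinsics'] [[353.7, 0.0, 254.8], [0.0, 353.7, 191.5], [0.0, 0.0, 1.0]] [[0.69, 0.513, -0.51, -0.071], [-0.723, 0.503, -0.474, -0.634], [0.014, 0.696, 0.718, 1.036], [0.0, 0.0, 0.0, 1.0]]
side ['img', 'camera_matrix', 'extrinsics'] [[474.4, 0.0, 250.8], [0.0, 474.4, 184.8], [0.0, 0.0, 1.0]] [[0.959, 0.115, -0.261, 0.157], [-0.285, 0.331, -0.9, -1.427], [-0.017, 0.937, 0.35, 0.693], [0.0, 0.0, 0.0, 1.0]]
wrist ['img', 'camera_matrix', 'extrinsics'] [[297.6, 0.0, 257.7], [0.0, 297.6, 193.0], [0.0, 0.0, 1.0]] [[0.222, 0.941, 0.255, 0.201], [-0.975, 0.214, 0.057, -0.595], [-0.001, -0.261, 0.965, 0.373], [0.0, 0.0, 0.0, 1.0]]
t 0.15 p [ 0.1374 -0.6092  0.2307] y [ 0.22  -0.975 -0.001] z [-0.     0.001 -1.   ] F [0.1 0.3 0.2] M [ 0.   -0.05  0.02] w 1.0 ff 0.0
```

View pics/scene0.png

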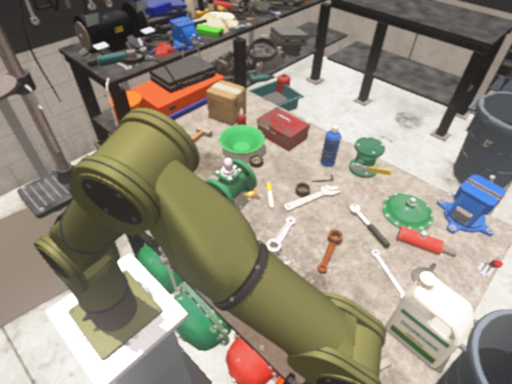

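View pics/side0.png

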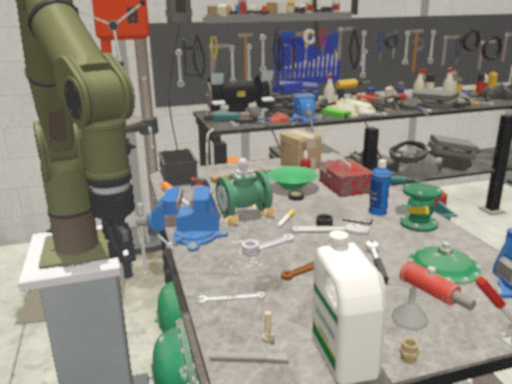

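Lever-shaped things, as (scene / side) pixels:
- Steel lever: (283,233) / (265,243).
- Brown lever: (330,250) / (297,270).
- Adjustable wrench: (312,197) / (330,229).
- Small spanner: (388,272) / (232,297).

The steel one at (283,233), right of the valve at (232,178), matches the description. I'll check it close up.

Run:
```python
from h import *
a=np.load('scene0.npz')['i'];b=np.load('side0.npz')['i']
c=lambda i,u,v,w,h:cv2.resize(i[v:v+h,u:u+w],(400,300),interpolation=cv2.INTER_CUBIC)
cv2.imwrite('pics/crop1.png',np.vstack([np.hstack([c(a,255,200,80,60),c(b,225,215,80,60)]),np.hstack([c(a,195,145,80,60),c(b,200,150,80,60)])])[:,:,::-1])
```

```text
(no output)
```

View pics/crop1.png

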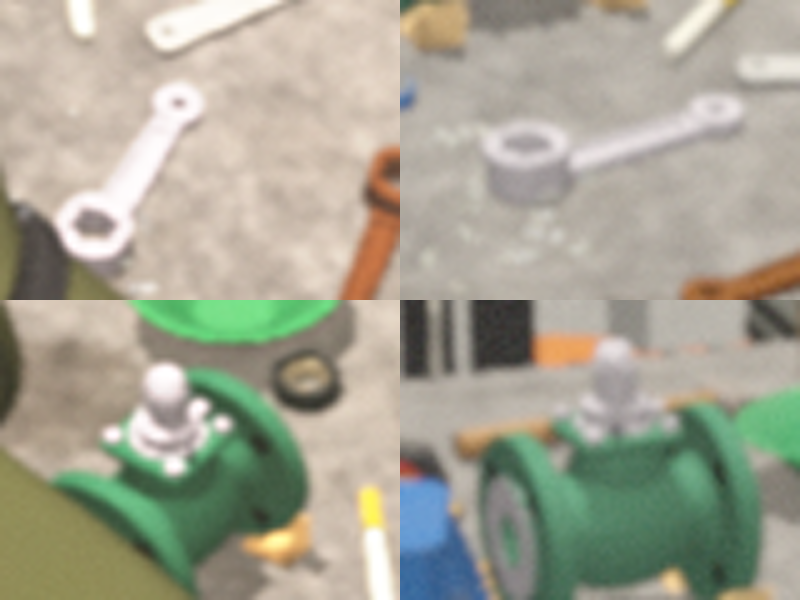

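The crop confirms it: a steel lever with a tall boss, at scene (274,244) / side (251,243), and its eye at scene (291,221) / side (288,236). The stem top is at about scene (228,161) / side (243,160).

Run:
```python
from h import *
S=np.load('scene0.npz');D=np.load('side0.npz')
for n,a,b in [('bore',(274.0,244.2),(250.4,243.2)),('eye',(290.4,220.4),(288,236.2)),('stemtop',(228.2,160.6),(243,159.5))]:
    ra=ray(S['K'],S['E'],*a);rb=ray(D['K'],D['E'],*b)
    z={'bore':.028,'eye':.013,'stemtop':.207}[n]
    print(n,tri(ra,rb).round(4),onz(S['K'],S['E'],*a,z).round(4),onz(D['K'],D['E'],*b,z).round(4))
# valve: flange extents in green
st()
```

```text
bore [ 0.5106 -0.1908  0.0237] [ 0.5083 -0.1927  0.028 ] [ 0.5083 -0.1988  0.028 ]
eye [ 0.6448 -0.1561  0.0088] [ 0.641  -0.1582  0.013 ] [ 0.6427 -0.1631  0.013 ]
stemtop [0.5708 0.0945 0.1981] [0.5633 0.0864 0.207 ] [0.5641 0.0681 0.207 ]
t 0.15 p [ 0.1374 -0.6092  0.2307] y [ 0.22  -0.975 -0.001] z [-0.     0.001 -1.   ] F [0.1 0.3 0.2] M [ 0.   -0.05  0.02] w 1.0 ff 0.0
```

>>> {"fn": "apply_moves", "kwargs": {
  "plan": [2.5, 3.2, 0.2, 0, 0, 0, 2.5, 3.2, 0.2, 0, 0, 0, 2.5, 3.2, 0.2, 0, 0, 0, 2.5, 3.2, 0.2, 0, 0, 0, 2.5, 3.2, 0.2, 0, 0, 0, 2.5, 3.2, 0.2, 0, 0, 0, 2.5, 3.2, 0.2, 0, 0, 0, 2.5, 3.2, 0.2, 0, 0, 0, 2.5, 3.2, 0.2, 0, 0, 0, 2.5, 3.2, 0.2, 0, 0, 0, 2.5, 3.2, 0.2, 0, 0, 0, 2.5, 3.2, 0.2, 0, 0, 0],
  "claw": 8.54
}}

```text
time: 1.15
tool_pos: [0.4383, -0.2239, 0.2554]
ee_rot: [0.0, 0.994, 0.111, -0.0]
force: [0.6, -0.9, -0.5]
width: 1.004
finger_force: 0.0
```

Run:
```python
from h import *
st()
i,K,E,d=grab('wrist'); np.savez('w1.npz',i=i,K=K,E=E); cv2.imwrite('pics/w1.png',i[:,:,::-1]); print(E.round(3).tolist())
for n,p in [('bore',(.509,-.194,.028)),('eye',(.642,-.159,.013)),('stem',(.566,.08,.207))]: print(n,proj(K,E,p))
```

```text
t 1.15 p [ 0.4383 -0.2239  0.2554] y [ 0.22  -0.975 -0.   ] z [-0. -0. -1.] F [ 0.6 -0.9 -0.5] M [-0.03 -0.09 -0.04] w 1.004 ff 0.0
[[0.221, 0.941, 0.254, 0.502], [-0.975, 0.214, 0.058, -0.209], [0.001, -0.261, 0.965, 0.398], [0.0, 0.0, 0.0, 1.0]]
bore (np.float64(246.12836735063428), np.float64(103.53327930449969))
eye (np.float64(241.20654000266853), np.float64(-24.154077841144414))
stem (np.float64(-269.4120518803849), np.float64(-145.291538730765))
```

View pics/w1.png

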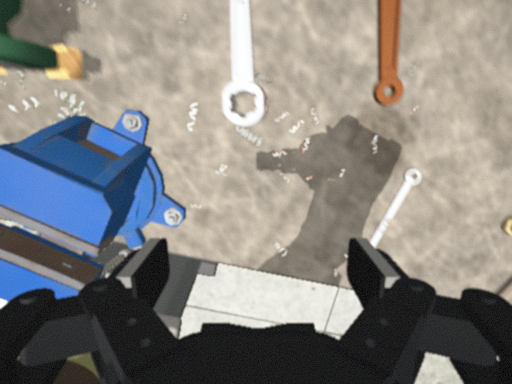

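The steel boss is at (244,102) with its arm pointing up the image. The vise is to the left at (90,190), and the brown lever and spanner are to the right. Before gripping, I'll look straight down the stem for the spline gap.

>>> {"fn": "apply_moves", "kwargs": {
  "plan": [0.6, 2.9, -0.2, 0, 0, 0, 0.6, 2.9, -0.2, 0, 0, 0, 0.6, 2.9, -0.2, 0, 0, 0, 0.6, 2.9, -0.2, 0, 0, 0, 0.6, 2.9, -0.2, 0, 0, 0, 0.6, 2.9, -0.2, 0, 0, 0, 0.6, 2.9, -0.2, 0, 0, 0, 0.6, 2.9, -0.2, 0, 0, 0, 0.6, 2.9, -0.2, 0, 0, 0, 0.6, 2.9, -0.2, 0, 0, 0, 0, 0, 0, 0, 0, 0]
}}

```text
time: 2.12
tool_pos: [0.4985, 0.072, 0.2351]
ee_rot: [-0.003, 0.993, 0.115, 0.001]
force: [0.8, 0.5, 1.1]
width: 1.002
finger_force: 0.0
```

Run:
```python
from h import *
st()
i,K,E,d=grab('wrist'); np.savez('w2.npz',i=i,K=K,E=E)
u,v=proj(K,E,(.566,.08,.207)); print(u,v)
x0=int(np.clip(u-60,0,392));y0=int(np.clip(v-45,0,294)); print(x0,y0)
cv2.imwrite('pics/w2.png',np.hstack([cv2.resize(i,(400,300)),cv2.resize(i[y0:y0+90,x0:x0+120],(400,300),interpolation=cv2.INTER_CUBIC)])[:,:,::-1])
```

```text
t 2.1167 p [0.4985 0.072  0.2351] y [ 0.229 -0.973 -0.005] z [ 0.002  0.005 -1.   ] F [0.8 0.5 1.1] M [ 0.02 -0.01 -0.05] w 1.002 ff 0.0
271.8114304679297 108.32941439605773
211 63
```

View pics/w2.png

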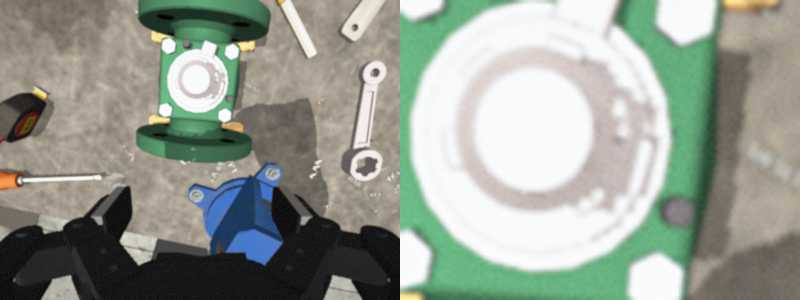

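The wrist view looks down on the stem, centred at about (250,102), with the valve's pipe vertical in the image. The bright steel is overexposed, so I'll go lower and stretch the highlights.

>>> {"fn": "apply_moves", "kwargs": {
  "plan": [0.1, 0.3, -0.9, 0, 0, 0, 0.1, 0.3, -0.9, 0, 0, 0, 0.1, 0.3, -0.9, 0, 0, 0, 0.1, 0.3, -0.9, 0, 0, 0, 0, 0, 0, 0, 0, 0, 0, 0, 0, 0, 0, 0]
}}

```text
time: 2.67
tool_pos: [0.501, 0.0759, 0.1985]
ee_rot: [0.0, 0.994, 0.111, -0.001]
force: [0.4, -0.6, 0.1]
width: 0.998
finger_force: 0.0
```

Run:
```python
from h import *
st()
i,K,E,d=grab('wrist'); np.savez('w3.npz',i=i,K=K,E=E)
for p in [(.568,.09,.207),(.568,.09,.165)]: print(proj(K,E,p))
u,v=proj(K,E,(.568,.09,.195)); x0,y0=int(u-72),max(0,int(v-54)); print(x0,y0)
c=i[y0:y0+108,x0:x0+144]; g=c.min(2).astype(float); print(np.percentile(g,[5,50,90,99]))
f=np.clip((g-120)/135,0,1)**3*255
cl=cv2.createCLAHE(4,(6,6)).apply(g.astype(np.uint8))
B=lambda a:cv2.resize(a,(400,300),interpolation=cv2.INTER_CUBIC)
cv2.imwrite('pics/w3.png',np.vstack([np.hstack([B(c[:,:,::-1]),cv2.cvtColor(B(f.astype(np.uint8)),8)]),np.hstack([cv2.cvtColor(B(cl),8),B(i[:,:,::-1])])]))
```

```text
t 2.6667 p [0.501  0.0759 0.1985] y [ 0.22  -0.976  0.   ] z [-0.002 -0.001 -1.   ] F [ 0.4 -0.6  0.1] M [ 0.01 -0.01 -0.03] w 0.998 ff 0.0
(np.float64(260.0325482895946), np.float64(104.81661771621827))
(np.float64(259.4011004690836), np.float64(106.53637281514877))
187 51
[ 86. 181. 247. 249.]
```

View pics/w3.png

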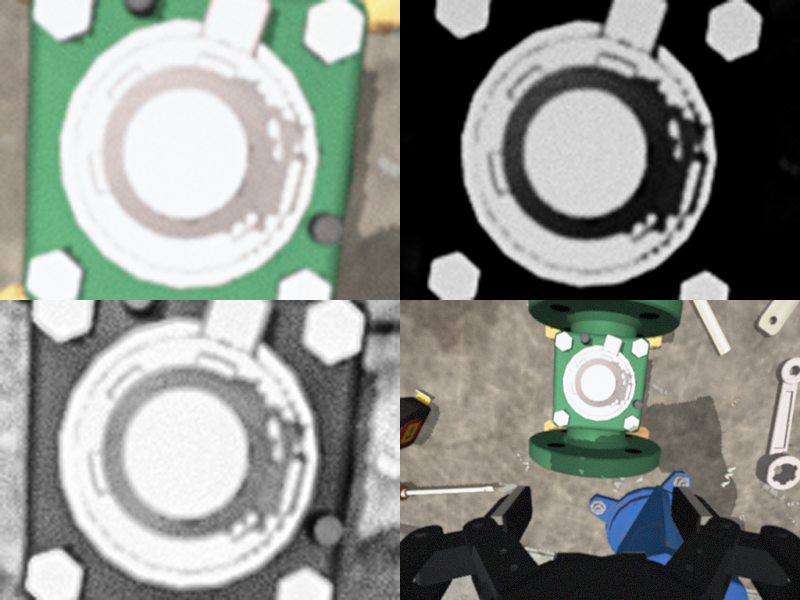

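Key-end outlines show at about 18°, −42° and −102° from image-up, with possible ones at 78° and 138°. The gap is therefore at 18° or 198°, so I'll average some frames and stretch the highlights to tell which.

Run:
```python
from h import *
fr=[]
for k in range(10): i,K,E,d=grab('wrist'); fr.append(i.astype(float))
a=np.mean(fr,0); np.savez('w4.npz',i=a,K=K,E=E); 
c=a[51:159,195:303]
out=[]
for ch,(lo,hi) in [(2,(232,252)),(2,(150,245))]:
    g=np.clip((cv2.resize(c[:,:,ch],(400,400),interpolation=cv2.INTER_CUBIC)-lo)/(hi-lo),0,1)*255; out.append(g.astype(np.uint8))
cv2.imwrite('pics/w4.png',np.hstack(out)); print(np.percentile(c[30:80,20:60],[1,10,50,90,99],axis=(0,1)).round())
```

```text
[[202. 190. 187.]
 [217. 205. 202.]
 [246. 248. 249.]
 [247. 249. 250.]
 [248. 249. 250.]]
```

View pics/w4.png

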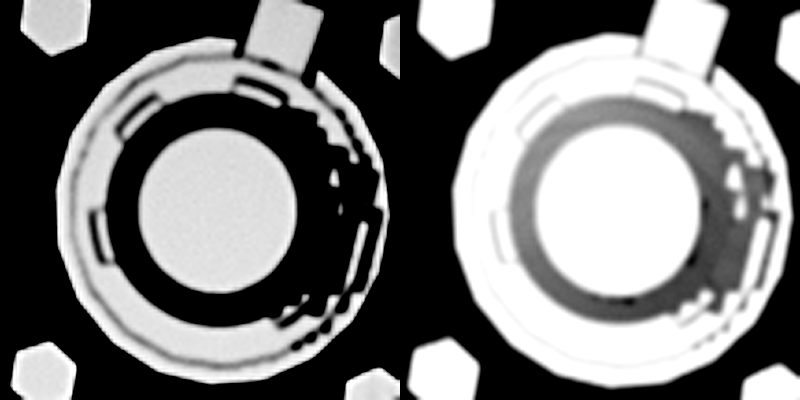

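Five key ends show in the left panel, relative to the stem centre at (220,214): N-NE (260,95), NW (140,118), W (100,237), E (340,190) and SE (295,311). The gap is at the lower left, at about 199° clockwise from image-up. That points roughly toward world −x, so the valve's +x faces the robot. Next I'll put numbers on it.

Run:
```python
from h import *
z=np.load('w4.npz');a,K,E=z['i'],z['K'],z['E']
m=(a[:,:,2]>225).astype(np.uint8)
n,l,s,c=cv2.connectedComponentsWithStats(m); k=l[51+57,195+59]; print('disc',s[k],c[k],onz(K,E,*c[k],.207).round(4))
P=[(260,95),(140,118),(100,237),(294,311)]
W=np.array([onz(K,E,195+u/400*108,51+v/400*108,.193)[:2] for u,v in P])
ang=np.deg2rad([-0,60,120,-120])  # ccw offsets from first key
# fit centre + R e^{i(t+ang)}
A=[];b=[]
for (x,y),t in zip(W,ang):
    A+= [[1,0,np.cos(t),-np.sin(t)],[0,1,np.sin(t),np.cos(t)]]; b+=[x,y]
r,res,_,_=np.linalg.lstsq(np.array(A),np.array(b),rcond=None); th=np.degrees(np.arctan2(r[3],r[2]))
print('stem fit',r[:2].round(4),'R',np.hypot(r[2],r[3]).round(4),'gap deg',th+180,'res',res)
# green flanges axis: pins and lug
for nme,(u,v) in dict(lug=(235,25),pin1=(140,3),pin2=(325,228),ctr=(186,153)).items(): print(nme,onz(K,E,187+u/2.78,51+v/2.78,.165).round(4))
z=np.load('w1.npz');a,K,E=z['i'],z['K'],z['E']
m=((a.min(2)>185)).astype(np.uint8); m[130:]=0;m[:,:200]=0;m[:,300:]=0
m=cv2.morphologyEx(m,cv2.MORPH_CLOSE,np.ones((3,3)))
n,l,s,c=cv2.connectedComponentsWithStats(m);k=1+s[1:,4].argmax();print(s[k])
ys,xs=np.where(l==k)
for v in (10,30,50,70): q=xs[ys==v]; print(v,q.min(),q.max(),onz(K,E,(q.min()+q.max())/2,v,.010).round(4))
b=(ys>82);print('boss bbox',xs[b].min(),xs[b].max(),ys.max()); cu=(xs[b].min()+xs[b].max())/2; R_=(xs[b].max()-xs[b].min())/2; print(onz(K,E,cu,ys.max()-R_,.028).round(4),onz(K,E,244,102,.028).round(4))
print(np.round(status.state()['joint_positions'],3))
```

```text
disc [ 232   85   44   46 1596] [253.21929825 107.30889724] [0.5669 0.093  0.207 ]
stem fit [0.5663 0.0927] R 0.0157 gap deg 172.50178010643742 res [3.28010506e-08]
lug [0.5942 0.0894 0.165 ]
pin1 [0.594  0.1085 0.165 ]
pin2 [0.56   0.0616 0.165 ]
ctr [0.5683 0.0935 0.165 ]
[ 219    0   45  130 3064]
10 229 249 [ 0.609  -0.1632  0.01  ]
30 230 250 [ 0.5888 -0.1687  0.01  ]
50 230 252 [ 0.568  -0.1743  0.01  ]
70 231 252 [ 0.5463 -0.1795  0.01  ]
boss bbox 219 263 129
[ 0.5038 -0.1889  0.028 ] [ 0.5101 -0.1912  0.028 ]
[-0.161  0.584 -0.128  1.953  0.123  0.612 -1.718]
```

>>> {"fn": "apply_moves", "kwargs": {
  "plan": [0, 0, 3.0, 0, 0, 0.033, 0.1, -3.3, 0, 0, 0, 0, 0.1, -3.3, 0, 0, 0, 0, 0.1, -3.3, 0, 0, 0, 0, 0.1, -3.3, 0, 0, 0, 0, 0.1, -3.3, 0, 0, 0, 0, 0.1, -3.3, 0, 0, 0, 0, 0.1, -3.3, 0, 0, 0, 0, 0.1, -3.3, -1.5, 0, 0, 0, 0, 0, -4.0, 0, 0, 0, 0, 0, -4.0, 0, 0, 0, 0, 0, -2.0, 0, 0, 0]
}}

```text
time: 4.22
tool_pos: [0.5073, -0.1881, 0.1109]
ee_rot: [-0.001, 0.992, 0.126, -0.002]
force: [-0.4, 0.2, -0.1]
width: 0.998
finger_force: 0.0
```

Run:
```python
from h import *
st()
i,K,E,d=grab('wrist'); np.savez('w5.npz',i=i,K=K,E=E)
print(proj(K,E,(.51,-.19,.028)))
cv2.imwrite('pics/w5.png',i[:,:,::-1])
m=(i.min(2)>185).astype(np.uint8)
n,l,s,c=cv2.connectedComponentsWithStats(m)
for k in range(1,n):
    if s[k,4]>800: print(s[k],c[k].round(1))
```

```text
t 4.2167 p [ 0.5073 -0.1881  0.1109] y [ 0.25  -0.968 -0.002] z [-0.004  0.001 -1.   ] F [-0.4  0.2 -0.1] M [ 0.05  0.04 -0.01] w 0.998 ff 0.0
(np.float64(260.8896215027297), np.float64(195.18049960917642))
[ 240    0   47  166 4931] [262.3  81.9]
[ 235  167   57   68 1364] [263.3 197.4]
```

View pics/w5.png

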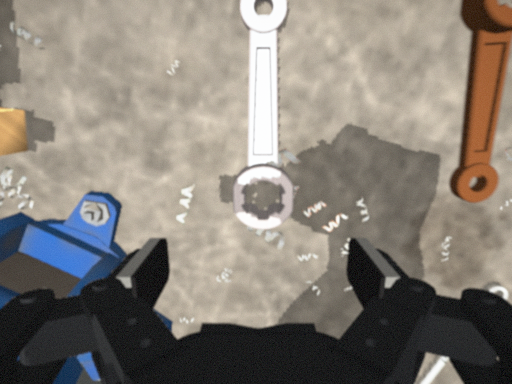

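The boss is centred at (263,197) and the arm runs straight up to the eye at (263,7), so the tool is aligned. I'll go down and grip gently.

>>> {"fn": "apply_moves", "kwargs": {
  "plan": [0.09, -0.19, -3.0, 0, 0, 0, 0.09, -0.19, -3.0, 0, 0, 0, 0, 0, -2.5, 0, 0, 0, 0, 0, -1.4, 0, 0, 0, 0, 0, -0.9, 0, 0, 0, 0, 0, 0, 0, 0, 0, 0, 0, 0, 0, 0, 0]
}}

```text
time: 4.85
tool_pos: [0.5119, -0.1916, 0.007]
ee_rot: [0.0, 0.992, 0.127, 0.0]
force: [0.5, -0.4, 0.3]
width: 1.004
finger_force: 0.0
```

>>> {"fn": "apply_moves", "kwargs": {
  "plan": [0, 0, 0, 0, 0, 0, 0, 0, 0, 0, 0, 0, 0, 0, 0, 0, 0, 0, 0, 0, 0, 0, 0, 0, 0, 0, 0, 0, 0, 0, 0, 0, 0, 0, 0, 0, 0, 0, 0, 0, 0, 0, 0, 0, 0, 0, 0, 0, 0, 0, 0, 0, 0, 0, 0, 0, 0, 0, 0, 0],
  "claw": 4.0,
  "newtons": 40
}}

```text
time: 5.68
tool_pos: [0.512, -0.1915, 0.0078]
ee_rot: [0.0, 0.992, 0.127, 0.001]
force: [-1.1, 1.2, 7.8]
width: 0.584
finger_force: 40.1
```

>>> {"fn": "apply_moves", "kwargs": {
  "plan": [0, 0, 1.0, 0, 0, 0, 0, 0, 2.0, 0, 0, 0, 0, 0, 3.0, 0, 0, 0, 0, 0, 3.0, 0, 0, 0, 0, 0, 3.0, 0, 0, 0, 0, 0, 3.0, 0, 0, 0, 0, 0, 3.0, 0, 0, 0, 0, 0, 3.0, 0, 0, 0, 0, 0, 2.0, 0, 0, 0, 0, 0, 0, 0, 0, 0, 0, 0, 0, 0, 0, 0]
}}

```text
time: 6.6
tool_pos: [0.5111, -0.1916, 0.2371]
ee_rot: [0.0, 0.992, 0.127, 0.001]
force: [-0.4, -0.0, -3.5]
width: 0.576
finger_force: 42.6
```

```bash
cat >> h.py <<'E'
def inhand(pic=None):
    s=st(); i,K,E,d=grab('wrist'); np.savez('wh.npz',i=i,K=K,E=E)
    q=s['ee_rot']; Rm=R.from_quat([q[1],q[2],q[3],q[0]]).as_matrix(); p=np.array(s['tool_pos'])
    if pic: cv2.imwrite(pic,i[:,:,::-1])
    m=(i.min(2)>150).astype(np.uint8)
    cs,hh=cv2.findContours(m,cv2.RETR_CCOMP,cv2.CHAIN_APPROX_NONE)
    for k,c in enumerate(cs):
        if hh[0][k][3]>=0 and cv2.contourArea(c)>250:
            (u,v),r=cv2.minEnclosingCircle(c); x,y,w,h=cv2.boundingRect(c); M=cv2.moments(c); cu,cv_=M['m10']/M['m00'],M['m01']/M['m00']
            print('hole A',cv2.contourArea(c),'box',(x,y,w,h),'cent',round(cu,1),round(cv_,1),'tool xyz',(Rm.T@(onz(K,E,cu,cv_,p[2]+.020)-p)).round(4), 'mec',(Rm.T@(onz(K,E,u,v,p[2]+.020)-p)).round(4),r)
    for v in (10,40,70,100,130,160,190):
        b=np.where(i[v,150:370].min(1)>185)[0]+150
        if len(b): print(v,b.min(),b.max(),(Rm.T@(onz(K,E,(b.min()+b.max())/2,v,p[2]+.002)-p)).round(4))
    return i
E
python3 - <<'E'
from h import *
inhand('pics/w6.png')
E
```

```text
t 6.6 p [ 0.5111 -0.1916  0.2371] y [ 0.252 -0.968  0.001] z [ 0.001 -0.001 -1.   ] F [-0.4 -0.  -3.5] M [ 0.01  0.05 -0.01] w 0.576 ff 42.639983519911766
hole A 4120.5 box (217, 237, 82, 71) cent 257.6 270.2 tool xyz [-0.0048  0.     -0.02  ] mec [-0.0039  0.0001 -0.02  ] 41.61111831665039
hole A 265.5 box (243, 5, 27, 68) cent 250.4 24.3 tool xyz [ 0.0969 -0.0028 -0.0199] mec [ 0.0921 -0.0007 -0.0199] 35.58450698852539
10 159 279 [ 0.1069 -0.0164 -0.0019]
40 233 279 [ 0.0954 -0.0008 -0.0019]
70 233 279 [ 0.0834 -0.0008 -0.0019]
100 233 280 [ 0.0707 -0.0006 -0.0019]
130 233 281 [ 0.0574 -0.0003 -0.0019]
160 233 281 [ 0.0434 -0.0003 -0.002 ]
190 201 309 [ 0.0286 -0.0013 -0.002 ]
```

The lever is held level and weighs 3.5 N. The bore is 4.2 mm behind the TCP along the arm. Now I'll carry it over while turning it 158° counter-clockwise.

>>> {"fn": "apply_moves", "kwargs": {
  "plan": [0.22, 1.24, 0.1, 0, 0, 0.12, 0.22, 1.24, 0.1, 0, 0, 0.12, 0.22, 1.24, 0.1, 0, 0, 0.12, 0.22, 1.24, 0, 0, 0, 0.12, 0.22, 1.24, 0, 0, 0, 0.12, 0.22, 1.24, 0, 0, 0, 0.12, 0.22, 1.24, 0, 0, 0, 0.12, 0.22, 1.24, 0, 0, 0, 0.12, 0.22, 1.24, 0, 0, 0, 0.12, 0.22, 1.24, 0, 0, 0, 0.12, 0.22, 1.24, 0, 0, 0, 0.12, 0.22, 1.24, 0, 0, 0, 0.12]
}}

```text
time: 7.65
tool_pos: [0.5361, -0.0424, 0.237]
ee_rot: [-0.002, 0.66, 0.752, -0.002]
force: [0.3, -0.5, -3.3]
width: 0.583
finger_force: 42.7
```

>>> {"fn": "apply_moves", "kwargs": {
  "plan": [0.22, 1.24, 0, 0, 0, 0.12, 0.22, 1.24, 0, 0, 0, 0.12, 0.22, 1.24, 0, 0, 0, 0.12, 0.22, 1.24, 0, 0, 0, 0.12, 0.22, 1.24, 0, 0, 0, 0.12, 0.22, 1.24, 0, 0, 0, 0.12, 0.22, 1.24, 0, 0, 0, 0.12, 0.22, 1.24, 0, 0, 0, 0.12, 0.22, 1.24, 0, 0, 0, 0.12, 0.22, 1.24, 0, 0, 0, 0.12, 0.22, 1.24, 0, 0, 0, 0.12, 0, 0, 0, 0, 0, 0]
}}

```text
time: 8.65
tool_pos: [0.5607, 0.0965, 0.2373]
ee_rot: [-0.002, 0.06, 0.998, 0.002]
force: [-0.2, 1.1, -2.9]
width: 0.582
finger_force: 42.7
```

Run:
```python
from h import *
s=st(); print(np.round(s['joint_positions'],2))
inhand()
o=[]
for n in ('scene','side'):
    i,K,E,d=grab(n); np.savez(n+'1.npz',i=i,K=K,E=E)
    u,v=proj(K,E,(.5666,.0929,.21)); print(n,u,v)
    u,v=int(u),int(v); c=i[v-45:v+45,u-60:u+60]; o.append(cv2.resize(c,(400,300),interpolation=cv2.INTER_CUBIC))
cv2.imwrite('pics/s1.png',np.hstack(o)[:,:,::-1])
```

```text
t 8.65 p [0.5607 0.0965 0.2373] y [0.12  0.993 0.003] z [-0.004  0.003 -1.   ] F [-0.2  1.1 -2.9] M [ 0.1  -0.07  0.03] w 0.582 ff 42.688041999936104
[ 0.27  0.75 -0.94  1.71  0.69  1.05  0.54]
t 8.65 p [0.5607 0.0965 0.2373] y [0.12  0.993 0.003] z [-0.004  0.003 -1.   ] F [-0.2  1.1 -2.9] M [ 0.1  -0.07  0.03] w 0.582 ff 42.688041999936104
hole A 3926.5 box (217, 239, 82, 69) cent 257.9 271.5 tool xyz [-0.004  0.    -0.02 ] mec [-0.0026 -0.0001 -0.02  ] 41.78154754638672
10 198 280 [ 0.1084 -0.0081 -0.0016]
40 235 280 [ 0.0969 -0.0003 -0.0016]
70 234 281 [ 0.0848 -0.0003 -0.0017]
100 178 281 [ 0.0721 -0.013  -0.0017]
130 234 281 [ 0.0588 -0.0003 -0.0018]
160 234 286 [ 0.0448  0.001  -0.0018]
190 234 284 [ 0.03    0.0005 -0.0019]
scene 227.6010505619525 158.6880853476888
side 241.7317378967845 156.57484203115106
```

>>> {"fn": "apply_moves", "kwargs": {
  "plan": [0.17, -0.31, -0.5, 0, 0, 0, 0, 0, -0.8, 0, 0, 0, 0, 0, -0.6, 0, 0, 0, 0, 0, 0, 0, 0, 0, 0, 0, 0, 0, 0, 0, 0, 0, 0, 0, 0, 0]
}}

```text
time: 9.3
tool_pos: [0.5636, 0.0907, 0.2203]
ee_rot: [0.0, 0.063, 0.998, 0.0]
force: [0.0, 0.7, -3.3]
width: 0.578
finger_force: 42.7
```

Run:
```python
from h import *
s=st()
i,K,E,d=grab('wrist'); np.savez('w7.npz',i=i,K=K,E=E)
c=i[225:320,200:316]
g=[cv2.resize(c,(400,328),interpolation=cv2.INTER_CUBIC)]
for n in ('scene','side'):
    j,Kj,Ej,d=grab(n); u,v=map(int,proj(Kj,Ej,(.5666,.0929,.21))); g.append(cv2.resize(j[v-35:v+35,u-50:u+50],(400,272) if n=='x' else (400,272),interpolation=cv2.INTER_CUBIC))
pad=np.zeros((272,400,3),np.uint8)
top=np.hstack([g[0],cv2.resize(i,(400,328))]); bot=np.hstack([g[1],g[2]])
cv2.imwrite('pics/c7.png',np.vstack([top,bot])[:,:,::-1])
```

```text
t 9.3 p [0.5636 0.0907 0.2203] y [0.127 0.992 0.   ] z [ 0.  0. -1.] F [ 0.   0.7 -3.3] M [ 0.05 -0.07 -0.03] w 0.578 ff 42.67855390906334
```

View pics/c7.png

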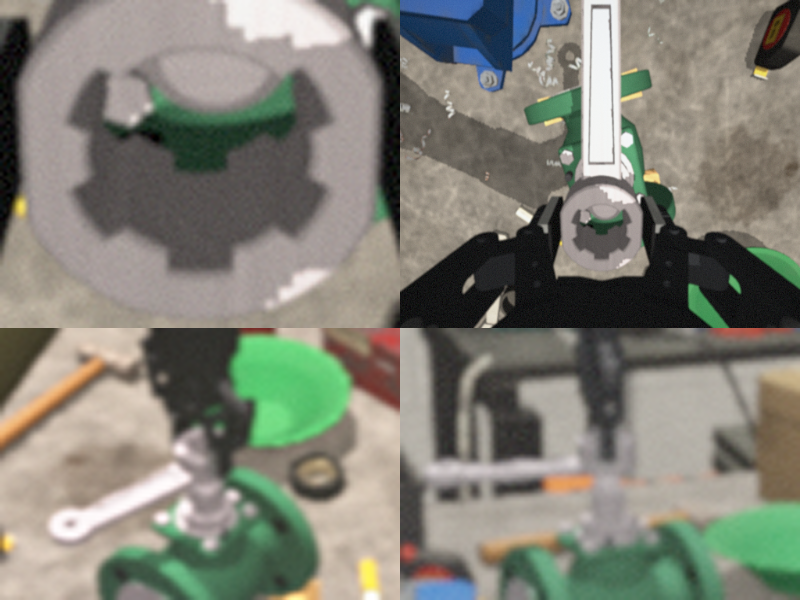

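The boss hangs just above the stem with its arm toward the robot. Through the bore the stem end appears slightly to the image right (+y), which agrees with the measured pose. I'll correct and lower.

>>> {"fn": "apply_moves", "kwargs": {
  "plan": [-0.12, 0.27, 0, 0, 0, 0, 0, 0, -0.3, 0, 0, 0, 0, 0, -0.3, 0, 0, 0, 0, 0, 0, 0, 0, 0, 0, 0, 0, 0, 0, 0]
}}

```text
time: 9.87
tool_pos: [0.5622, 0.0931, 0.2139]
ee_rot: [-0.0, 0.063, 0.998, -0.0]
force: [-0.6, -0.2, -3.5]
width: 0.58
finger_force: 42.7
```

```bash
python3 -c "
from h import *
st()"
```

```text
t 9.8667 p [0.5622 0.0931 0.2139] y [ 0.126  0.992 -0.   ] z [-0.001 -0.    -1.   ] F [-0.6 -0.2 -3.5] M [ 0.04 -0.06  0.08] w 0.58 ff 42.672066539525986
```

>>> {"fn": "apply_moves", "kwargs": {
  "plan": [0, 0, -0.2, 0, 0, 0, 0, 0, -0.2, 0, 0, 0, 0, 0, 0, 0, 0, 0]
}}

```text
time: 10.12
tool_pos: [0.5622, 0.0931, 0.2098]
ee_rot: [-0.0, 0.063, 0.998, -0.0]
force: [-0.5, -0.3, -3.2]
width: 0.581
finger_force: 42.7
```

>>> {"fn": "apply_moves", "kwargs": {
  "plan": [0, 0, -0.2, 0, 0, 0, 0, 0, -0.2, 0, 0, 0, 0, 0, 0, 0, 0, 0]
}}

```text
time: 10.37
tool_pos: [0.5622, 0.0931, 0.2059]
ee_rot: [-0.0, 0.063, 0.998, -0.0]
force: [-0.1, 0.0, -3.8]
width: 0.576
finger_force: 42.7
```

>>> {"fn": "apply_moves", "kwargs": {
  "plan": [0, 0, -0.15, 0, 0, 0, 0, 0, -0.15, 0, 0, 0, 0, 0, 0, 0, 0, 0]
}}

```text
time: 10.62
tool_pos: [0.5622, 0.0932, 0.203]
ee_rot: [-0.0, 0.063, 0.998, -0.0]
force: [-0.1, -0.4, -3.6]
width: 0.58
finger_force: 42.7
```

>>> {"fn": "apply_moves", "kwargs": {
  "plan": [0, 0, -0.15, 0, 0, 0, 0, 0, -0.1, 0, 0, 0, 0, 0, 0, 0, 0, 0]
}}

```text
time: 10.87
tool_pos: [0.5624, 0.0933, 0.2006]
ee_rot: [-0.0, 0.063, 0.998, 0.0]
force: [0.2, -0.3, -3.9]
width: 0.58
finger_force: 42.7
```

>>> {"fn": "apply_moves", "kwargs": {
  "plan": [0, 0, -0.1, 0, 0, 0, 0, 0, -0.05, 0, 0, 0, 0, 0, 0, 0, 0, 0]
}}

```text
time: 11.12
tool_pos: [0.5625, 0.0933, 0.1993]
ee_rot: [0.0, 0.063, 0.998, 0.0]
force: [0.4, -0.1, -3.7]
width: 0.579
finger_force: 42.7
```

>>> {"fn": "apply_moves", "kwargs": {
  "plan": [0, 0, -0.15, 0, 0, 0, 0, 0, -0.1, 0, 0, 0, 0, 0, 0, 0, 0, 0]
}}

```text
time: 11.37
tool_pos: [0.5625, 0.0933, 0.1966]
ee_rot: [0.0, 0.063, 0.998, 0.0]
force: [0.6, -0.4, -4.1]
width: 0.579
finger_force: 42.7
```

>>> {"fn": "apply_moves", "kwargs": {
  "plan": [0, 0, -0.15, 0, 0, 0, 0, 0, -0.1, 0, 0, 0, 0, 0, 0, 0, 0, 0]
}}

```text
time: 11.62
tool_pos: [0.5626, 0.0934, 0.1941]
ee_rot: [0.0, 0.063, 0.998, 0.0]
force: [0.2, 0.8, -4.5]
width: 0.582
finger_force: 42.7
```

It's on the splines: the underside is about 7 mm below the key tops with no resistance. Continuing down.

>>> {"fn": "apply_moves", "kwargs": {
  "plan": [0, 0, -0.2, 0, 0, 0, 0, 0, -0.2, 0, 0, 0, 0, 0, -0.2, 0, 0, 0, 0, 0, 0, 0, 0, 0]
}}

```text
time: 11.95
tool_pos: [0.5626, 0.0934, 0.188]
ee_rot: [0.0, 0.063, 0.998, 0.0]
force: [2.3, 0.3, -4.4]
width: 0.58
finger_force: 42.6
```

>>> {"fn": "apply_moves", "kwargs": {
  "plan": [0, 0, -0.2, 0, 0, 0, 0, 0, -0.2, 0, 0, 0, 0, 0, -0.2, 0, 0, 0, 0, 0, 0, 0, 0, 0]
}}

```text
time: 12.28
tool_pos: [0.5627, 0.0934, 0.1821]
ee_rot: [0.0, 0.063, 0.998, 0.0]
force: [1.7, 1.6, -4.6]
width: 0.581
finger_force: 42.6
```

>>> {"fn": "apply_moves", "kwargs": {
  "plan": [0, 0, -0.2, 0, 0, 0, 0, 0, -0.2, 0, 0, 0, 0, 0, -0.2, 0, 0, 0, 0, 0, 0, 0, 0, 0]
}}

```text
time: 12.62
tool_pos: [0.5627, 0.0934, 0.1761]
ee_rot: [0.0, 0.063, 0.998, 0.0]
force: [2.8, 1.3, -4.3]
width: 0.577
finger_force: 42.6
```

>>> {"fn": "apply_moves", "kwargs": {
  "plan": [0.03, 0.02, -0.1, 0, 0, 0, 0, 0, -0.1, 0, 0, 0, 0, 0, -0.1, 0, 0, 0, 0, 0, 0, 0, 0, 0]
}}

```text
time: 12.95
tool_pos: [0.5627, 0.0934, 0.1732]
ee_rot: [-0.0, 0.063, 0.998, -0.0]
force: [2.9, 0.8, -3.3]
width: 0.58
finger_force: 42.7
```

>>> {"fn": "apply_moves", "kwargs": {
  "plan": [0, 0, -0.05, 0, 0, 0, 0, 0, 0, 0, 0, 0]
}}

```text
time: 13.12
tool_pos: [0.5628, 0.0934, 0.1731]
ee_rot: [0.0, 0.063, 0.998, -0.0]
force: [2.3, -0.5, -0.2]
width: 0.578
finger_force: 43.0
```

>>> {"fn": "apply_moves", "kwargs": {
  "plan": [0.02, 0, -0.05, 0, 0, 0, 0, 0, 0, 0, 0, 0]
}}

```text
time: 13.28
tool_pos: [0.563, 0.0934, 0.1729]
ee_rot: [0.0, 0.063, 0.998, -0.0]
force: [0.4, -1.1, 4.6]
width: 0.576
finger_force: 43.3
```

Run:
```python
from h import *
st()
# valve axis from side edges of green bonnet / bolts in w3
a=np.load('w4.npz'); i,K,E=a['i'],a['K'],a['E']
m=(i.min(2)>200).astype(np.uint8)
n,l,s,c=cv2.connectedComponentsWithStats(m)
for k in range(1,n):
    if 150<s[k,4]<900 and s[k,1]<170 and 150<c[k][0]<340: print(s[k],onz(K,E,*c[k],.16).round(4))
```

```text
t 13.2833 p [0.563  0.0934 0.1729] y [ 0.127  0.992 -0.   ] z [ 0. -0. -1.] F [ 0.4 -1.1  4.6] M [-0.15 -0.09 -0.  ] w 0.576 ff 43.305898904800415
[200  44  20  23 355] [0.5899 0.124  0.16  ]
[297  52  20  23 351] [0.598  0.0696 0.16  ]
[197 143  19  19 278] [0.5355 0.1161 0.16  ]
[287 150  18  16 213] [0.5444 0.0624 0.16  ]
```

Boss seated on the collar: z has stopped at 0.1729 with about 8 N net push. Now I'll swing clockwise about the stem axis. The stop is expected with the arm at about 98°.

>>> {"fn": "apply_moves", "kwargs": {
  "plan": [0.004, 0.025, 0, 0, 0, -0.06, 0.005, 0.025, 0, 0, 0, -0.06, 0.007, 0.024, 0, 0, 0, -0.06, 0.008, 0.024, 0, 0, 0, -0.06, 0.01, 0.023, 0, 0, 0, -0.06, 0.011, 0.023, 0, 0, 0, -0.06]
}}

```text
time: 13.78
tool_pos: [0.5641, 0.0948, 0.1729]
ee_rot: [0.001, 0.242, 0.97, 0.0]
force: [2.2, -1.3, 2.6]
width: 0.579
finger_force: 43.2
```

```bash
python3 -c "
from h import *
st()"
```

```text
t 13.7833 p [0.5641 0.0948 0.1729] y [0.47  0.883 0.001] z [ 0.002 -0.    -1.   ] F [ 2.2 -1.3  2.6] M [-0.21 -0.45  0.32] w 0.579 ff 43.23677860200405
```

>>> {"fn": "apply_moves", "kwargs": {
  "plan": [0.015, 0.022, 0, 0, 0, -0.06, 0.016, 0.02, 0, 0, 0, -0.06, 0.017, 0.019, 0, 0, 0, -0.06, 0.018, 0.018, 0, 0, 0, -0.06, 0.019, 0.017, 0, 0, 0, -0.06, 0.02, 0.016, 0, 0, 0, -0.06, 0.021, 0.015, 0, 0, 0, -0.06, 0.022, 0.014, 0, 0, 0, -0.06, 0.022, 0.013, 0, 0, 0, -0.06, 0, 0, 0, 0, 0, 0]
}}

```text
time: 14.62
tool_pos: [0.5656, 0.0963, 0.1729]
ee_rot: [0.001, 0.492, 0.871, 0.0]
force: [0.8, -0.6, 4.3]
width: 0.578
finger_force: 43.3
```

```bash
python3 -c "
from h import *
st()"
```

```text
t 14.6167 p [0.5656 0.0963 0.1729] y [0.856 0.516 0.001] z [ 0.001 -0.    -1.   ] F [ 0.8 -0.6  4.3] M [-0.28 -0.31 -0.03] w 0.578 ff 43.3355650305748
```

>>> {"fn": "apply_moves", "kwargs": {
  "plan": [0.015, 0.008, 0, 0, 0, -0.04, 0.015, 0.008, 0, 0, 0, -0.04, 0.016, 0.007, 0, 0, 0, -0.04, 0.016, 0.006, 0, 0, 0, -0.04, 0.016, 0.006, 0, 0, 0, -0.04, 0.016, 0.005, 0, 0, 0, -0.04, 0, 0, 0, 0, 0, 0]
}}

```text
time: 15.2
tool_pos: [0.5664, 0.0967, 0.1729]
ee_rot: [0.001, 0.592, 0.806, 0.0]
force: [1.1, -2.8, 6.0]
width: 0.578
finger_force: 43.5
```

>>> {"fn": "apply_moves", "kwargs": {
  "plan": [0.008, 0.002, 0, 0, 0, -0.02, 0.008, 0.002, 0, 0, 0, -0.02, 0.008, 0.002, 0, 0, 0, -0.02]
}}

```text
time: 15.45
tool_pos: [0.5666, 0.0968, 0.1729]
ee_rot: [0.0, 0.615, 0.788, 0.0]
force: [0.9, -1.8, 6.7]
width: 0.576
finger_force: 43.5
```

```bash
python3 -c "
from h import *
st()"
```

```text
t 15.45 p [0.5666 0.0968 0.1729] y [0.97  0.243 0.001] z [ 0.001 -0.    -1.   ] F [ 0.9 -1.8  6.7] M [-0.43 -0.2   0.28] w 0.576 ff 43.483871296048164
```

>>> {"fn": "apply_moves", "kwargs": {
  "plan": [0.008, 0.001, 0, 0, 0, -0.02, 0.008, 0.001, 0, 0, 0, -0.02, 0.008, 0.001, 0, 0, 0, -0.02]
}}

```text
time: 15.7
tool_pos: [0.5668, 0.0968, 0.1729]
ee_rot: [0.0, 0.638, 0.77, 0.0]
force: [1.3, -1.6, 6.5]
width: 0.581
finger_force: 43.5
```

```bash
python3 -c "
from h import *
st()"
```

```text
t 15.7 p [0.5668 0.0968 0.1729] y [0.983 0.185 0.001] z [ 0.001 -0.    -1.   ] F [ 1.3 -1.6  6.5] M [-0.45 -0.26  0.28] w 0.581 ff 43.48509795963764
```

>>> {"fn": "apply_moves", "kwargs": {
  "plan": [0.008, 0.001, 0, 0, 0, -0.02, 0.008, 0, 0, 0, 0, -0.02]
}}

```text
time: 15.87
tool_pos: [0.567, 0.0969, 0.1729]
ee_rot: [0.0, 0.654, 0.757, 0.0]
force: [0.7, -1.8, 5.6]
width: 0.579
finger_force: 43.5
```

```bash
python3 -c "
from h import *
st()"
```

```text
t 15.8667 p [0.567  0.0969 0.1729] y [0.989 0.145 0.001] z [ 0.001 -0.    -1.   ] F [ 0.7 -1.8  5.6] M [-0.37 -0.26  0.29] w 0.579 ff 43.486007899045944
```

θ is about 98.3° and the torque is still the running value, so the stop hasn't been reached. Smaller steps from here.

>>> {"fn": "apply_moves", "kwargs": {
  "plan": [0.004, 0, 0, 0, 0, -0.015, 0.004, 0, 0, 0, 0, -0.015]
}}

```text
time: 16.03
tool_pos: [0.5671, 0.0968, 0.1729]
ee_rot: [0.0, 0.665, 0.747, 0.0]
force: [1.3, -0.8, 5.6]
width: 0.583
finger_force: 43.5
```

```bash
python3 -c "
from h import *
st()"
```

```text
t 16.0333 p [0.5671 0.0968 0.1729] y [0.993 0.116 0.001] z [ 0.001 -0.    -1.   ] F [ 1.3 -0.8  5.6] M [-0.33 -0.2   0.3 ] w 0.583 ff 43.4786070138216
```

>>> {"fn": "apply_moves", "kwargs": {
  "plan": [0.004, 0, 0, 0, 0, -0.015, 0.004, 0, 0, 0, 0, -0.015]
}}

```text
time: 16.2
tool_pos: [0.5672, 0.0969, 0.1729]
ee_rot: [0.0, 0.676, 0.737, 0.0]
force: [1.4, -1.0, 6.2]
width: 0.577
finger_force: 43.5
```

```bash
python3 -c "
from h import *
st()"
```

```text
t 16.2 p [0.5672 0.0969 0.1729] y [0.996 0.086 0.001] z [ 0.001 -0.    -1.   ] F [ 1.4 -1.   6.2] M [-0.39 -0.27  0.26] w 0.577 ff 43.47493104636669
```

>>> {"fn": "apply_moves", "kwargs": {
  "plan": [0.004, 0, 0, 0, 0, -0.015, 0.004, 0, 0, 0, 0, -0.015]
}}

```text
time: 16.37
tool_pos: [0.5674, 0.0969, 0.1729]
ee_rot: [0.001, 0.686, 0.728, 0.0]
force: [1.5, -1.6, 6.0]
width: 0.582
finger_force: 43.5
```

```bash
python3 -c "
from h import *
st()"
```

```text
t 16.3667 p [0.5674 0.0969 0.1729] y [0.998 0.059 0.002] z [ 0.002 -0.001 -1.   ] F [ 1.5 -1.6  6. ] M [-0.48 -0.28  1.28] w 0.582 ff 43.4663861989975
```

>>> {"fn": "apply_moves", "kwargs": {
  "plan": [0, 0, 0, 0, 0, -0.006, 0, 0, 0, 0, 0, 0]
}}

```text
time: 16.53
tool_pos: [0.5674, 0.0969, 0.1729]
ee_rot: [0.001, 0.687, 0.726, 0.0]
force: [1.1, -2.5, 5.3]
width: 0.579
finger_force: 43.4
```

```bash
python3 -c "
from h import *
st()
i,K,E,d=grab('wrist'); np.savez('w9.npz',i=i,K=K,E=E)"
```

```text
t 16.5333 p [0.5674 0.0969 0.1729] y [0.998 0.055 0.002] z [ 0.002 -0.001 -1.   ] F [ 1.1 -2.5  5.3] M [-0.57 -0.39  1.42] w 0.579 ff 43.41663435101509
```

The torque rose to 1.4 N m with no further motion, so the valve is on its stop. I'll relax the twist, open and lift off.

>>> {"fn": "apply_moves", "kwargs": {
  "plan": [0, 0, 0.03, 0, 0, 0.012, 0, 0, 0, 0, 0, 0]
}}

```text
time: 16.75
tool_pos: [0.5673, 0.0969, 0.1729]
ee_rot: [0.001, 0.684, 0.729, 0.0]
force: [2.4, -2.0, 3.9]
width: 0.582
finger_force: 43.4
```

>>> {"fn": "apply_moves", "kwargs": {
  "plan": [0, 0, 0, 0, 0, 0, 0, 0, 0, 0, 0, 0, 0, 0, 0, 0, 0, 0, 0, 0, 0, 0, 0, 0, 0, 0, 0, 0, 0, 0, 0, 0, 0, 0, 0, 0, 0, 0, 0, 0, 0, 0, 0, 0, 0, 0, 0, 0],
  "claw": 7.5
}}

```text
time: 17.42
tool_pos: [0.5668, 0.097, 0.1726]
ee_rot: [-0.0, 0.686, 0.728, -0.0]
force: [1.4, 0.4, 1.1]
width: 0.879
finger_force: 0.0
```

>>> {"fn": "apply_moves", "kwargs": {
  "plan": [0, 0, 0.5, 0, 0, 0, 0, 0, 1.0, 0, 0, 0, 0, 0, 2.0, 0, 0, 0, 0, 0, 2.0, 0, 0, 0, 0, 0, 2.0, 0, 0, 0, 0, 0, 2.0, 0, 0, 0, 0, 0, 2.0, 0, 0, 0, 0, 0, 0, 0, 0, 0]
}}

```text
time: 18.08
tool_pos: [0.5692, 0.0984, 0.2927]
ee_rot: [0.002, 0.686, 0.728, 0.004]
force: [1.5, 0.9, 0.3]
width: 0.878
finger_force: 0.0
```

Run:
```python
from h import *
st()
g=[]
i,K,E,d=grab('wrist'); np.savez('wA.npz',i=i,K=K,E=E); g.append(cv2.resize(i,(400,300)))
print('bore pred',proj(K,E,(.5666,.0929,.193)),'eye pred',proj(K,E,(.5666+.14*np.cos(np.deg2rad(97)),.0929+.139,.178)))
for n in ('scene','side'):
    j,Kj,Ej,d=grab(n); np.savez(n+'A.npz',i=j,K=Kj,E=Ej); u,v=map(int,proj(Kj,Ej,(.5666,.11,.17))); x0,y0=max(u-70,0),max(v-52,0); print(n,x0,y0); g.append(cv2.resize(j[y0:y0+105,x0:x0+140],(400,300),interpolation=cv2.INTER_CUBIC))
c=i[150:330,140:380]; g.append(cv2.resize(c,(400,300),interpolation=cv2.INTER_CUBIC))
cv2.imwrite('pics/fin.png',np.vstack([np.hstack(g[:2]),np.hstack(g[2:])])[:,:,::-1])
```

```text
t 18.0833 p [0.5692 0.0984 0.2927] y [0.998 0.06  0.009] z [ 0.008  0.003 -1.   ] F [1.5 0.9 0.3] M [ 0.03 -0.06 -0.01] w 0.878 ff 0.0
bore pred (np.float64(253.95252774262084), np.float64(199.45933263412758)) eye pred (np.float64(242.48427322826385), np.float64(21.162664534000612))
scene 154 112
side 170 114
```

View pics/fin.png

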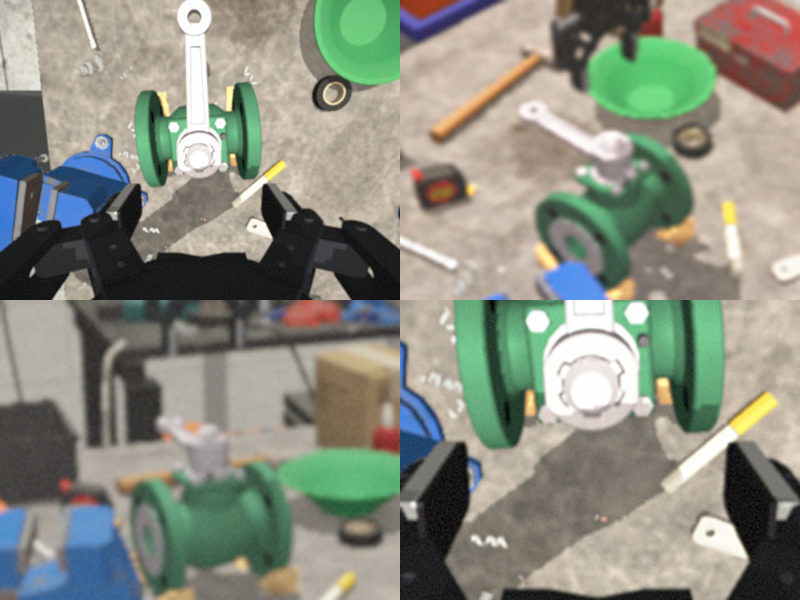

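The lever sits level on the collar, bore at wrist (256,202) and eye at (248,20). Its arm is square to the pipe on the +y side, and the gripper is clear above. The marker and tape measure are still in place. Handing in.

```bash
python3 -c "
from h import *
print(manip.hand_in())"
```

```text
the job is handed in; nothing more can be done
None
```

I fitted the steel lever on the stem, seated it on the collar with about 8 N, swung it clockwise to the stop (about 1.4 N m), then released it, moved the gripper clear, and handed the job in at about 18 s.

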